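# Lock the slicer's carriage for cleaning with its pin, finding the hole by feel

### The job

Lock the slicer's carriage before cleaning: take the orange-handled locking pin from its white rest, feel with the pin's nose along the groove hidden under the slicer's steel ledge until it finds the one hole, and push the pin fully home, so that its collar is flush on the rails of the groove. Press gently throughout (never more than 30 N on the slicer), then let go of the pin and leave it in place. Leave the tomato bowl, the cup stack, the jar and the cork where they are.

Things in the scene. Friction and masses are not known exactly. Their poses are not given: they have to be found in the camera images.
- pin: Locking pin, rigid, 193 mm long, about 0.1 kg. +x runs along it to the nose. Origin on the axis in the middle of the orange grip, a block 54 mm long, 22 x 22 mm across. Steel rod of 12 mm diameter behind it (x -58 to -27 mm) and ahead of it (from +27 mm). Starts level in its rest, axis 45 mm above the table, grip sides upright.
- pin_nose (a point): Tip of the pin's nose, on the axis, 135 mm from the pin's origin; axes as the pin's. The last 9 mm of the 12 mm rod taper to a flat end 6 mm wide.
- pin_collar (a point): Front of the pin's collar (20 mm diameter, 6 mm thick), on the axis, 85 mm from the pin's origin; the 50 mm of rod in front of it go in (12 mm groove, 38 mm hole).
- pin_rest: White plastic rest, fixed: base plate 160 x 70 x 8 mm and two saddles under the rod at x = -45 and +50 mm (12 mm long, 26 mm wide, 51 mm high). Origin on the table under the middle of the pin's grip; +x is where the nose points at the start. The pin lifts straight up; the grip is free on both sides between the saddles.
- slicer: White and aluminium meat slicer, fixed. Origin on the table below the middle of the hidden face; +x level into the machine, square to the face, roughly away from the robot; +y left along the face. Ledge top 98 mm up. Above it the carriage starts at x = +60 mm (165 mm high), the blade and motor at x = +45, y > 100 mm (295 mm high).
- face_mid (a point): Middle of the hidden steel face, 60 mm above the table; axes as the slicer's. It is the flat floor of a level groove 14 mm high (z 53 to 67) and 12 mm deep between two steel rails, 120 mm long. One round hole in the floor, 13.5 mm wide, 45 mm deep, square to it, at this height, anywhere from 30 mm left to 30 mm right of this point (new each time).
- ledge_front (a point): Middle of the lower front edge of the ledge over the groove, 81 mm above the table, 50 mm in front of the face; the pin passes under it. Cheeks stand out 45 mm from the face at both ends of the groove. Pin home: collar on the rails, nose 38 mm behind the face, grip's middle 97 mm in front of it; let go, it stays, drooping a few degrees at most.
- tomato_bowl: White bowl of cherry tomatoes, 150 mm across, 75 mm high; origin under its centre. Bystander.
- cup_stack: Stack of white cups, 74 mm across, 162 mm high; origin under its centre. Bystander.
- mustard_jar: Amber jar with a yellow cap, 64 mm across, 100 mm high; origin under its centre. Bystander.
- cork: Wine cork standing on end, 22 mm across, 26 mm high; origin under its centre. Bystander.
There are look-alikes about, which are no part of the job. There is more than one size of the pin; the one meant has the size given above.

How it is judged:
On the way:
1. the pin is lifted off its rest (contact force between pin and pin_rest below 0.05 N and height (world z) of pin above 0.052 m), for 0.2 s.
At the end, for the whole second after the job is handed in: The pin is at rest in the hole, released, its nose at least 34 mm behind the hidden face (38 mm is fully home, collar on the rails), 53 to 67 mm above the table, within 36 mm of the middle of the face, its axis within 0.14 rad of the slicer's x axis (x of pin_nose in the frame of slicer above 0.034 m and y of pin_nose in the frame of slicer between -0.036 and 0.036 m and z of pin_nose in the frame of slicer between 0.053 and 0.067 m and angle between the x axis of pin and the x axis of slicer, either way round below 0.14 rad and linear speed of pin below 0.01 m/s and angular speed of pin below 0.1 rad/s); the robot touches nothing.
It fails at once if the pin presses on the slicer with more than 30 N (contact force between pin and slicer above 30 N).
It fails at once if the robot itself bears on the slicer with more than 30 N (contact force between any of the arm, the fingers and slicer above 30 N).
It fails at once if the tomato bowl, cup stack, jar or cork is moved by more than 20 mm (distance of any of tomato_bowl, cup_stack, mustard_jar, cork from where it was at the start of the episode above 0.02 m).
It also fails if it takes over 69 s, if anything falls off the work surface, if the arm or the gripper's body presses on something with over 40 N, if the wrist force passes 120 N, or if a joint passes its speed limit or range.

### The arm

A 6-joint arm with a two-finger parallel gripper is mounted at the origin on the work surface. World frame = base frame: x ahead of the robot, y to its left, z up, the work surface at z = 0. Lengths are in m, angles in rad, forces in N, time in s.
With the tool pointing down it reaches from about 0.3 to 0.75 m from the base axis. Payload 8.5 kg.
Tool frame: the origin (TCP) lies between the finger pads; the fingertips stand 11 mm ahead of it and the grasp point (between the pads) lies 8 mm behind it; x points along the fingers, z is the direction in which the jaws open and shut, and the axes are right-handed (so a half turn about x gives the same grasp; the last joint's range is limited). The gripper opens to 88 mm and grips with 3 to 60 N. Pads are 18 mm wide; open, the fingers measure 123 mm over their backs; the gripper's body (75 mm by 187 mm) begins 45 mm behind the grasp point.
Start: joints at [0.994, 0.381, 1.297, -0, 1.464, -0.215], TCP at [0.195, 0.514, 0.25] pointing down, gripper open.
Joint ranges: [-3.11, 3.11], [-0.89, 2.33], [0.22, 2.48], [-1.42, 4.56], [0.17, 2.85], [-2.88, 2.88]. Speed limits (rad/s): [2.39, 2.39, 3.14, 3.14, 3.14, 3.14].

### API

Orientations are given as a unit quaternion [x, y, z, w].
In Python, from cell import r, optics gives the robot as it stands.
- The arm moves only by the tool move_arm, never from a script. Its argument "moves" is a list of rows, each a list of 7 numbers: the shift along the tool's x, y, z in cm, then the turn, a rotation vector about the tool's x, y, z in degrees, then the opening in per cent of the stroke, from 0 (shut) to 100 (fully open). A call has exactly 5 rows; each row is the pose to reach, as a shift and turn from the pose commanded when the call began, along the tool's axes at that moment; what a row does not reach only later rows make up. A row lasts 1/10 s, in which the tool goes at most 50 mm and 8.59 degrees, less where a joint would pass 70% of its speed; a pose out of reach is approached as far as the arm can. A call with a gripper value outside its range is refused whole. The fingers move at their own pace and stop on an object; "force" is the grip in N (left out, the last holds). Time passes only in rows, so rows that repeat a pose let the fingers close, or fill a call up. It gives the time, the measured TCP pose, the force and the opening at its end, in the units of the state.
- r.get_obs(): the state, without advancing time (a new reading comes with each control period).
- optics.snapshot(name): name is "scene" or "top"; returns a dict with "img" (400x640x3 uint8, red, green, blue), "mtx" (3x3 intrinsics, pixels), "distortion" ([k1, k2, p1, p2, k3] as OpenCV has them; the pictures are not rectified), "origin" and "orientation" of the camera in the world. Camera axes: x right, y up, looking along -z (the intrinsics and any distortion apply to the point x, -y, -z); pixel columns grow to the right and rows downward; lengths in m; the calibration is good to about 2 mm. A picture is of the moment at which its call begins. There is no depth.
- r.finish_job(): hands the job in, once; it reports no verdict.
Trained networks look in the newest picture that a camera, given by its name, has taken for a name from the list of things; names that differ only in an ending like _2 or _b are one class to them, and where a whole thing is asked for, a point or a joint stands for the part that bears it (a point fixed in the world has none). Each returns a list of dicts, best first, with "p" (0 to 1); they miss things now and then, are a little off and sometimes report something else, mostly with a low value. They report only what shows in the picture. A call takes as long as a camera call. They do not tell look-alikes from the thing itself.
- optics.search_frame(camera, label): "extent" ([left, top, width, height] in pixels, round what is visible of it).
- optics.silhouettes(camera, label): "pixels" (400x640 bool, what is visible of it) and "extent" ([left, top, width, height] in pixels, round what is visible of it).
- optics.mark_of(camera, label): "point" ([column, row] in pixels: a listed point, or the origin of a listed thing).
The state is a dict: "time": time; "qpos": joint angles; "qvel": joint speeds; "tau": joint torques, N m; "tcp_pos": TCP position; "orientation": TCP orientation; "wrist_force": force on the tool from outside, world axes, zero at the start; "torque": the same for the moment, N m; "width": finger opening in m.
Only numpy, scipy, OpenCV 4.12 (cv2) and the standard library are available. Lean on these libraries where they do the work, as an engineer would, in place of code of your own. Each camera call takes 0.05 s, during which the arm holds its last target. There are 200 camera calls.

## Working session

There is one attempt and no reset: what is moved stays moved. The work goes in short steps, Python scripts to look and compute and a tool call to move; the robot and the scene stay as the last step left them, time stands still between calls to the robot, and variables do not carry over. Pictures are saved under pics/ and viewed, about 8 in all and at most 12, crops included, and the job is handed in when it is done.

Besides the shell and the picture viewer there is one more tool, called after ">>>" as a command line: name --pt "numbers of a row" for each row, then --argument value for the rest. move_arm: Moves the arm, as the interface text tells. Its arguments: {"type":"object","properties":{"moves":{"type":"array"},"force":{"type":"number"}},"required":["moves"]}

```bash
mkdir -p pics; ls; cat > h.py <<'E'
import numpy as np, cv2
from scipy.spatial.transform import Rotation as R
from cell import r, optics
def ray(s,px):
    k=np.array(s["mtx"],float); d=np.array(s["distortion"],float)
    u=cv2.undistortPoints(np.array([[px]],float),k,d)[0,0]
    v=np.array([u[0],-u[1],-1.0]); o=np.array(s["orientation"])
    M=R.from_quat(o).as_matrix() if o.size==4 else o
    return np.array(s["origin"]),M@v
def at_z(s,px,z):
    o,v=ray(s,px); return o+v*(z-o[2])/v[2]
def proj(s,P):
    o=np.array(s["orientation"]); M=R.from_quat(o).as_matrix() if o.size==4 else o
    c=(np.atleast_2d(P)-np.array(s["origin"]))@M; c=c*[1,-1,-1]
    return cv2.projectPoints(c,np.zeros(3),np.zeros(3),np.array(s["mtx"],float),np.array(s["distortion"],float))[0][:,0]
def save(s,n,crop=None,f=1):
    im=s["img"][:,:,::-1]
    if crop: x,y,w,h=crop; im=im[y:y+h,x:x+w]
    cv2.imwrite("pics/"+n,cv2.resize(im,None,fx=f,fy=f,interpolation=cv2.INTER_CUBIC))
E
python3 - <<'E'
from h import *
for c in("scene","top"):
    s=optics.snapshot(c); save(s,c+"0.png"); print(c,s["origin"],s["orientation"],s["mtx"])
    for l in("pin","pin_nose","pin_collar","pin_rest","slicer","face_mid","ledge_front"):
        for d in optics.mark_of(c,l)[:4]:
            print(l,np.round(d["point"]),round(d["p"],2))
        if l in("pin","slicer","pin_rest"):
            for d in optics.search_frame(c,l)[:4]: print(" box",np.round(d["extent"]),round(d["p"],2))
print(r.get_obs())
E
```

```text
pics
scene [ 1.08336544 -0.5365379   1.26695518] [0.2705033  0.10729795 0.33528877 0.89604495] [[438.22280478   0.         320.1796425 ]
 [  0.         438.22280478 194.90041786]
 [  0.           0.           1.        ]]
pin [273. 237.] 0.69
pin [233. 261.] 0.68
pin [206. 222.] 0.6
 box [192. 213.  22.  34.] 0.6
 box [223. 250.  37.  46.] 0.56
pin_nose [257. 296.] 0.73
pin_nose [287. 263.] 0.5
pin_nose [192. 246.] 0.47
pin_collar [250. 282.] 0.57
pin_collar [283. 251.] 0.57
pin_collar [200. 242.] 0.42
pin_collar [350. 216.] 0.21
pin_rest [236. 269.] 0.63
 box [214. 245.  44.  54.] 0.74
slicer [354. 219.] 0.86
 box [312. 153. 150. 142.] 0.67
face_mid [350. 210.] 0.71
face_mid [259. 333.] 0.24
ledge_front [342. 196.] 0.84
top [0.36057636 0.04021303 1.03759804] [ 0.06880903 -0.07068759 -0.70248155  0.70483208] [[374.50647971   0.         320.32556585]
 [  0.         374.50647971 201.51862863]
 [  0.           0.           1.        ]]
pin [424. 297.] 0.77
pin [385. 218.] 0.65
pin [442. 225.] 0.63
 box [439. 177.  12.  71.] 0.92
 box [410. 286.  42.  18.] 0.58
 box [377. 188.  17.  42.]
[... 349 characters left out ...]
  50. 148. 138.] 0.88
ledge_front [299. 182.] 0.55
{'time': 1.1, 'qpos': array([ 9.93670479e-01,  3.80588769e-01,  1.29740704e+00, -1.66015715e-05,
        1.46356658e+00, -2.15309905e-01]), 'qvel': array([-0.00116249,  0.00129643, -0.00040199,  0.00038283,  0.00134095,
        0.0001055 ]), 'tau': array([ 1.78928377e-05, -4.37801099e+01, -2.24726933e+01,  7.13009597e-02,
        3.14133824e-02, -3.70913847e-05]), 'tcp_pos': array([0.19468811, 0.51437379, 0.24975206]), 'orientation': array([-0.40188082,  0.58178929,  0.40187814,  0.58181353]), 'wrist_force': array([-0.04777531, -0.54625121, -0.2692549 ]), 'torque': array([-0.02928076, -0.01918595, -0.03293384]), 'width': 0.08823420233915524}
```

```bash
python3 - <<'E'
import cv2,numpy as np
a=cv2.imread("pics/top0.png");b=cv2.imread("pics/scene0.png")
cv2.imwrite("pics/t1.png",cv2.resize(a[80:320,200:520],None,fx=2.5,fy=2.5,interpolation=cv2.INTER_CUBIC))
cv2.imwrite("pics/s1.png",cv2.resize(b[130:370,170:490],None,fx=2.5,fy=2.5,interpolation=cv2.INTER_CUBIC))
E
```

```text
(no output)
```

View pics/t1.png

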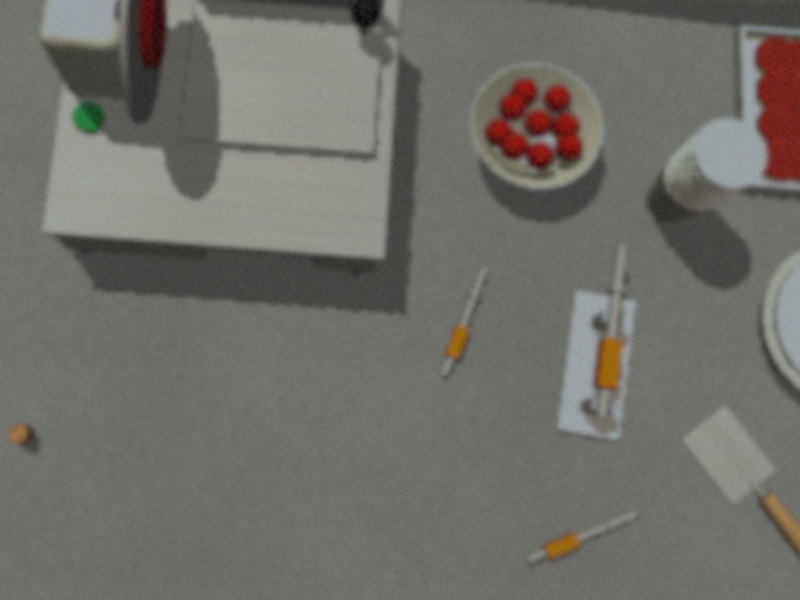

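View pics/s1.png

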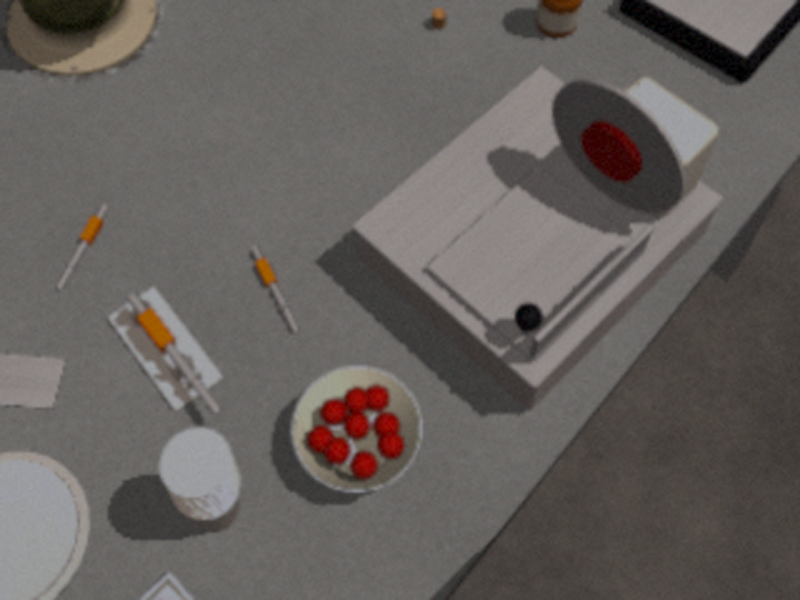

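The three pins, in top-view pixels, are the one in the white rest at (444, 225) and two loose ones on the table at (385, 218) and (424, 297). The pin in the rest is the larger one and the only one on a rest, so it fits the description. I'll check its length against 193 mm in the next crop and measure the slicer edge.

```bash
cat > m.py <<'E'
from h import *
S={c:optics.snapshot(c) for c in("scene","top")}
def tri(ps,pt):
    A=[];b=[]
    for c,p in(("scene",ps),("top",pt)):
        o,v=ray(S[c],p);v/=np.linalg.norm(v);P=np.eye(3)-np.outer(v,v);A.append(P);b.append(P@o)
    A=np.vstack(A);b=np.hstack(b);x=np.linalg.lstsq(A,b,rcond=None)[0];return x,np.linalg.norm(A@x-b)*1e3
E
python3 - <<'E'
from m import *
s=S["top"]
for l,ps,pt in(("pin nose",(257,296),(448,178.5)),("collar",(250,282),(444.5,197)),("pin",(233,261),(442,225)),("ledge",(342,196),(299,182)),
 ("cornerR",(170+540/2.5,130+390/2.5),None),("cornL",(170+540/2.5,130+66/2.5),(200+45/2.5,80+232/2.5)),("cornR",(170+357/2.5,130+230/2.5),(200+385/2.5,80+258/2.5))):
    if pt: print(l,*[np.round(x,4) for x in tri(ps,pt)])
# pin orange blob
hsv=cv2.cvtColor(s["img"],cv2.COLOR_RGB2HSV); m=cv2.inRange(hsv,(8,150,100),(22,255,255))
n,L,st,ce=cv2.connectedComponentsWithStats(m)
for i in range(1,n):
    if st[i,4]>30:
        pts=np.argwhere(L==i)[:,::-1].astype(np.float32); rc=cv2.minAreaRect(pts)
        w=np.array([at_z(s,p,0.054)[:2] for p in cv2.boxPoints(rc)]); e=np.linalg.norm(np.diff(w,axis=0),axis=1)
        print(st[i],at_z(s,ce[i],.054),e*1e3, w.round(3).tolist())
# ledge edge line, front top edge at z=.098
for p in((218,172.8),(354,183.2)): print(at_z(s,p,.098))
im=s["img"][:,:,::-1]; 
a=cv2.resize(im[160:270,360:470],None,fx=5,fy=5,interpolation=cv2.INTER_CUBIC); 
g=cv2.resize(im[150:210,205:370],None,fx=4.5,fy=4.5,interpolation=cv2.INTER_CUBIC)
W=max(a.shape[1],g.shape[1]);pad=lambda q:cv2.copyMakeBorder(q,0,0,0,W-q.shape[1],0)
cv2.imwrite("pics/c2.png",np.vstack([pad(a[:320]),pad(g)]))
for c in("scene","top"):
  for l in("tomato_bowl","cup_stack","mustard_jar","cork"):
    for d in optics.mark_of(c,l)[:1]: print(c,l,at_z(S[c],d["point"],0).round(3))
E
```

```text
pin nose [ 0.6262 -0.3145  0.0409] 0.0567
collar [ 0.5763 -0.2998  0.0388] 4.2821
pin [ 0.4953 -0.2867  0.051 ] 0.2946
ledge [0.6053 0.0953 0.0801] 1.8093
cornL [0.6239 0.305  0.1017] 2.3035
cornR [ 0.6015 -0.0465  0.0912] 5.5549
[379 211   8  12  63] [ 0.51769148 -0.12778847  0.054     ] [31.80441294 13.41515813 31.7846803 ] [[0.505, -0.116], [0.535, -0.127], [0.531, -0.14], [0.501, -0.129]]
[439 216   9  19 144] [ 0.49497604 -0.28829478  0.054     ] [21.51986865 48.29769399 21.31802445] [[0.519, -0.279], [0.519, -0.3], [0.471, -0.297], [0.471, -0.276]]
[418 294  13   9  70] [ 0.30647508 -0.22912358  0.054     ] [31.44774437 13.75639031 31.37445569] [[0.307, -0.212], [0.318, -0.241], [0.306, -0.246], [0.294, -0.217]]
[0.62396725 0.304578   0.098     ]
[ 0.5973201  -0.04892592  0.098     ]
scene tomato_bowl [ 0.758 -0.217  0.   ]
scene cup_stack [ 0.689 -0.382  0.   ]
scene mustard_jar [0.544 0.455 0.   ]
scene cork [0.41  0.351 0.   ]
top tomato_bowl [ 0.755 -0.223  0.   ]
top cup_stack [ 0.702 -0.382  0.   ]
top mustard_jar [0.558 0.465 0.   ]
top cork [0.424 0.348 0.   ]
```

View pics/c2.png

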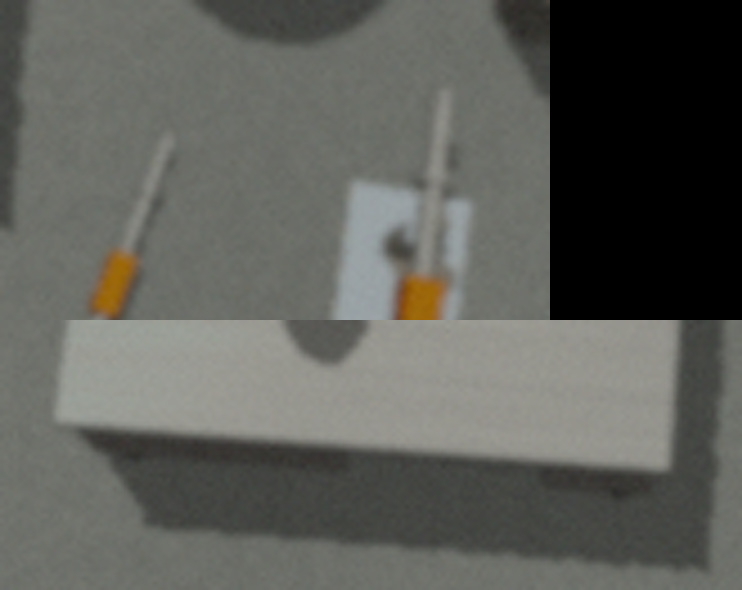

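The crop confirms it: the pin in the rest has a grip of about 48 x 21 mm against about 32 x 13 mm on the loose ones. Cheeks also show under the ledge, with a gap between them of about crop x 345–545, which is where the groove is. Next I'll get the axes and the groove middle.

```bash
python3 - <<'E'
from m import *
s=S["top"]
for c in S:
    for l in ("pin","slicer"):
        for d in optics.silhouettes(c,l)[:3]:
            px=np.argwhere(d["pixels"])[:,::-1].astype(float)
            if l=="slicer": continue
            w=np.array([at_z(S[c],p,.045)[:2] for p in px]); 
            v=np.linalg.svd(w-w.mean(0),full_matrices=0)[2][0]; v*=np.sign(v[0]); t=(w-w.mean(0))@v
            print(c,l,round(d["p"],2),len(px),"mean",w.mean(0).round(4),"yaw",np.degrees(np.arctan2(v[1],v[0])).round(2),"len",np.ptp(t).round(3),"tail",(w.mean(0)+v*t.min()).round(4),"nose",(w.mean(0)+v*t.max()).round(4))
# ledge front edge: subpixel max of vertical gradient by column
g=cv2.GaussianBlur(cv2.cvtColor(s["img"],cv2.COLOR_RGB2GRAY).astype(float),(0,0),1); gy=np.diff(g,axis=0)
P=[]
for c in range(225,350,3):
    r0=int(172.8+(c-218)*10.4/136)-6; k=r0+np.argmin(gy[r0:r0+12,c]); a,b,e=gy[k-1:k+2,c]; P.append((c,k+.5+.5*(a-e)/(a-2*b+e)))
W=np.array([at_z(s,p,.098)[:2] for p in P]); v=np.linalg.svd(W-W.mean(0))[2][0]; v*=np.sign(v[1])
res=(W-W.mean(0))@[v[1],-v[0]]
print("edge mean",W.mean(0),"yaw",np.degrees(np.arctan2(-v[0],v[1])),"res",res.std()*1e3)
for p in((281.7,181),(326,184)): print([at_z(s,p,z).round(4).tolist() for z in(.06,.081)])
for c,l in(("scene","ledge_front"),("top","ledge_front")):
    d=optics.mark_of(c,l)[0]; print(c,l,at_z(S[c],d["point"],.081).round(4))
d=optics.mark_of("scene","face_mid")[0]; print(at_z(S["scene"],d["point"],.06))
d=optics.mark_of("scene","slicer")[0]; print(at_z(S["scene"],d["point"],.0),at_z(s,optics.mark_of("top","slicer")[0]["point"],0))
row=g[186:196:3,270:340:2].round().astype(int); print(row)
E
```

```text
scene pin 0.72 267 mean [ 0.5207 -0.2946] yaw -9.01 len 0.185 tail [ 0.4389 -0.2817] nose [ 0.6215 -0.3106]
scene pin 0.56 455 mean [0.5482 0.47  ] yaw -62.81 len 0.148 tail [0.5137 0.5371] nose [0.5813 0.4056]
top pin 0.67 178 mean [ 0.3124 -0.2468] yaw -68.05 len 0.117 tail [ 0.2932 -0.1992] nose [ 0.337  -0.3078]
top pin 0.59 456 mean [ 0.5214 -0.2939] yaw -10.53 len 0.19 tail [ 0.4373 -0.2782] nose [ 0.6242 -0.313 ]
top pin 0.52 202 mean [ 0.5371 -0.1364] yaw -21.93 len 0.124 tail [ 0.483  -0.1146] nose [ 0.5984 -0.1611]
edge mean [0.61038372 0.12603457] yaw -4.323438713412015 res 0.1927405355887797
[[0.6123, 0.1421, 0.06], [0.6069, 0.1399, 0.081]]
[[0.6044, 0.0228, 0.06], [0.5991, 0.0232, 0.081]]
scene ledge_front [0.6006 0.1014 0.081 ]
top ledge_front [0.604  0.1021 0.081 ]
[0.64809277 0.07853681 0.06      ]
[0.64821082 0.08665448 0.        ] [0.65878349 0.07747828 0.        ]
[[68 69 69 68 68 69 69 68 68 67 68 68 68 69 69 67 68 69 69 68 68 70 70 69
  70 69 68 66 61 59 58 59 57 57 57]
 [68 68 69 69 69 68 69 68 68 68 68 69 69 70 69 69 68 68 68 69 68 69 70 70
  70 69 69 70 70 68 68 68 67 66 66]
 [69 69 68 69 69 68 69 69 69 68 68 70 70 69 69 69 68 68 69 69 70 69 70 70
  72 70 69 69 70 71 71 70 70 69 69]
 [69 69 69 69 69 69 68 68 69 69 69 70 70 69 70 70 69 69 69 69 69 69 69 70
  71 70 70 70 69 70 71 70 70 71 70]]
```

```bash
cat > g.py <<'E'
from h import *
import sys
def tgt(yaw,pitch=0,flip=1):
    # tool x down, tool y along pin (flip=+1 or -1), yaw/pitch(nose up) deg
    B=np.array([[0,flip,0],[0,0,-flip],[-1,0,0]],float)
    B=np.column_stack([[0,0,-1],[flip,0,0],np.cross([0,0,-1],[flip,0,0])])
    return R.from_euler("zy",[yaw,-pitch],degrees=True)*R.from_matrix(B)
def go(pos,yaw,pitch=0,flip=1):
    o=r.get_obs(); T=R.from_quat(o["orientation"])
    d=T.inv().apply(np.array(pos)-o["tcp_pos"])*100; rv=(T.inv()*tgt(yaw,pitch,flip)).as_rotvec(degrees=True)
    print("shift cm",d.round(2),"turn",rv.round(2),"| t",round(o["time"],2),"tcp",o["tcp_pos"].round(4),"q",o["qpos"].round(2),"F",o["wrist_force"].round(1),"w",round(o["width"],4))
E
python3 - <<'E'
from g import *
for f in(1,-1): go([.493,-.288,.20],-10,0,f)
print(R.from_quat(r.get_obs()["orientation"]).as_matrix().round(2))
E
```

```text
shift cm [  4.98 -56.3  -64.48] turn [169.27  -0.     0.  ] | t 2.15 tcp [0.1947 0.5144 0.2498] q [ 0.99  0.38  1.3   0.    1.46 -0.22] F [ 0.2  0.3 -0.3] w 0.0877
shift cm [  4.98 -56.3  -64.48] turn [-10.73  -0.    -0.  ] | t 2.15 tcp [0.1947 0.5144 0.2498] q [ 0.99  0.38  1.3   0.    1.46 -0.22] F [ 0.2  0.3 -0.3] w 0.0877
[[-0.   -0.94  0.35]
 [-0.    0.35  0.94]
 [-1.    0.   -0.  ]]
```

>>> move_arm --pt "0 -56.3 -64.5 0 0 0 60" --pt "0 -56.3 -64.5 0 0 0 60" --pt "0 -56.3 -64.5 0 0 0 60" --pt "0 -56.3 -64.5 0 0 0 60" --pt "0 -56.3 -64.5 0 0 0 60"

```text
time: 2.65
tcp_pos: [0.2819, 0.2783, 0.2499]
orientation: [-0.402, 0.581, 0.402, 0.582]
wrist_force: [0.1, -0.1, 0.1]
width: 0.0532
```

>>> move_arm --pt "0 -40 -46 0 0 0 60" --pt "0 -40 -46 0 0 0 60" --pt "0 -40 -46 0 0 0 60" --pt "0 -40 -46 0 0 0 60" --pt "0 -40 -46 0 0 0 60"

```text
time: 3.15
tcp_pos: [0.3686, 0.0435, 0.2501]
orientation: [-0.402, 0.582, 0.402, 0.582]
wrist_force: [2.3, 0.5, 0.8]
width: 0.0525
```

```bash
python3 -c "
from g import *
go([.493,-.288,.20],-10,0,-1)"
```

```text
shift cm [  5.03 -23.36 -26.6 ] turn [-1.074e+01  1.000e-02  6.000e-02] | t 3.15 tcp [0.3686 0.0435 0.2501] q [-0.2   0.06  1.73  0.    1.35 -1.41] F [2.3 0.5 0.8] w 0.0525
```

>>> move_arm --pt "0 -23.4 -26.6 0 0 0 60" --pt "0 -23.4 -26.6 0 0 0 60" --pt "0 -23.4 -26.6 0 0 0 60" --pt "0 -23.4 -26.6 0 0 0 60" --pt "0 -23.4 -26.6 0 0 0 60"

```text
time: 3.65
tcp_pos: [0.4567, -0.1907, 0.2499]
orientation: [-0.402, 0.582, 0.402, 0.582]
wrist_force: [1.6, 0.8, 0.5]
width: 0.0531
```

>>> move_arm --pt "1 -7 -8 -5 0 0 60" --pt "5 -7 -8 -10.7 0 0 60" --pt "5 -7 -8 -10.7 0 0 60" --pt "5 -7 -8 -10.7 0 0 60" --pt "5 -7 -8 -10.7 0 0 60"

```text
time: 4.15
tcp_pos: [0.4934, -0.2877, 0.2]
orientation: [-0.454, 0.542, 0.454, 0.542]
wrist_force: [-0.0, 0.2, -0.6]
width: 0.0529
```

```bash
python3 - <<'E'
from g import *
go([.493,-.288,.037],-10,0,-1)
for c in("top","scene"):
    s=optics.snapshot(c); hsv=cv2.cvtColor(s["img"],cv2.COLOR_RGB2HSV); save(s,c+"3.png")
a=cv2.imread("pics/top3.png")[130:290,340:500];b=cv2.imread("pics/scene3.png")[170:330,150:310]
cv2.imwrite("pics/c3.png",cv2.resize(np.hstack([a,b]),None,fx=2.5,fy=2.5,interpolation=cv2.INTER_CUBIC))
E
```

```text
shift cm [16.3   0.03 -0.05] turn [-0.05  0.02 -0.01] | t 4.15 tcp [ 0.4934 -0.2877  0.2   ] q [-0.74  0.46  1.32  0.    1.36 -2.13] F [-0.   0.2 -0.6] w 0.0529
```

View pics/c3.png

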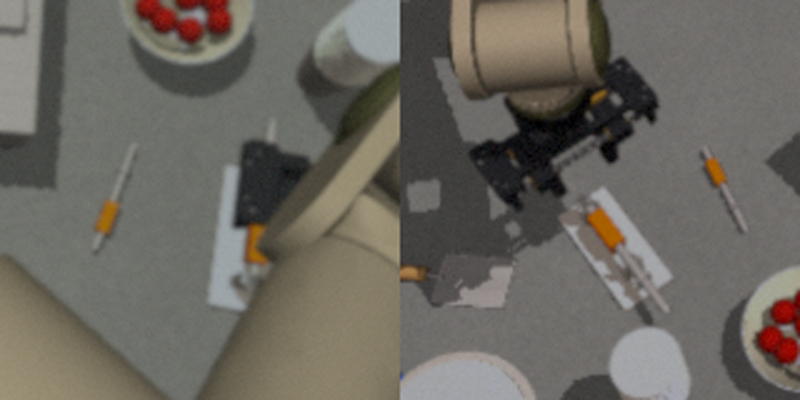

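The crop shows the open gripper straddling the pin's grip, with the loose pin well clear to the left. I'll descend now.

>>> move_arm --pt "4 0 0 0 0 0 60" --pt "8 0 0 0 0 0 60" --pt "11 0 0 0 0 0 60" --pt "14 0 0 0 0 0 60" --pt "16.3 0 0 0 0 0 60"

```text
time: 4.75
tcp_pos: [0.4937, -0.2871, 0.0366]
orientation: [-0.455, 0.541, 0.454, 0.542]
wrist_force: [0.1, 0.0, -0.3]
width: 0.0527
```

>>> move_arm --pt "0 0 0 0 0 0 30" --pt "0 0 0 0 0 0 10" --pt "0 0 0 0 0 0 10" --pt "0 0 0 0 0 0 10" --pt "0 0 0 0 0 0 10" --force 15

```text
time: 5.25
tcp_pos: [0.494, -0.2884, 0.0382]
orientation: [-0.455, 0.542, 0.454, 0.542]
wrist_force: [-0.0, 0.6, 7.4]
width: 0.0217
```

```bash
python3 -c "
from g import *
go([.493,-.288,.10],-10,0,-1)"
```

```text
shift cm [-6.18  0.1   0.01] turn [-0.03 -0.07  0.12] | t 5.25 tcp [ 0.494  -0.2884  0.0382] q [-0.74  0.65  1.51  0.    0.98 -2.13] F [-0.   0.6  7.4] w 0.0217
```

>>> move_arm --pt "0 0 0 0 0 0 5" --pt "0 0 0 0 0 0 5" --pt "-3 0 0 0 0 0 5" --pt "-7 0 0 0 0 0 5" --pt "-10 0 0 0 0 0 5" --force 45

```text
time: 5.75
tcp_pos: [0.4936, -0.2882, 0.1391]
orientation: [-0.455, 0.542, 0.454, 0.542]
wrist_force: [0.7, -1.0, -1.7]
width: 0.0214
```

```bash
python3 - <<'E'
from g import *
go([.49,-.05,.14],-4.3,0,-1)
s=optics.snapshot("scene"); save(s,"s4.png",(130,150,200,180),3)
for l in("pin","pin_nose","pin_collar"):
    for d in optics.mark_of("scene",l)[:3]: print(l,np.round(d["point"],1),round(d["p"],2))
T=R.from_quat(r.get_obs()["orientation"]);t=r.get_obs()["tcp_pos"]
for x in(0,.085,.135): print(proj(s,t+T.apply([-.008,-x,0])).round(1))
E
```

```text
shift cm [-0.12  4.51 23.39] turn [-5.73 -0.05  0.07] | t 5.75 tcp [ 0.4936 -0.2882  0.1391] q [-0.74  0.52  1.41 -0.    1.21 -2.13] F [ 0.7 -1.  -1.7] w 0.0214
pin [273.6 235.1] 0.66
pin [226.4 247.5] 0.6
pin [207.5 220.3] 0.59
pin_nose [289.8 258.3] 0.56
pin_collar [241.6 269.7] 0.76
pin_collar [198.9 238.5] 0.56
pin_collar [284.  248.9] 0.49
[[226.5 246.7]]
[[242.8 268. ]]
[[252.9 281.2]]
```

View pics/s4.png

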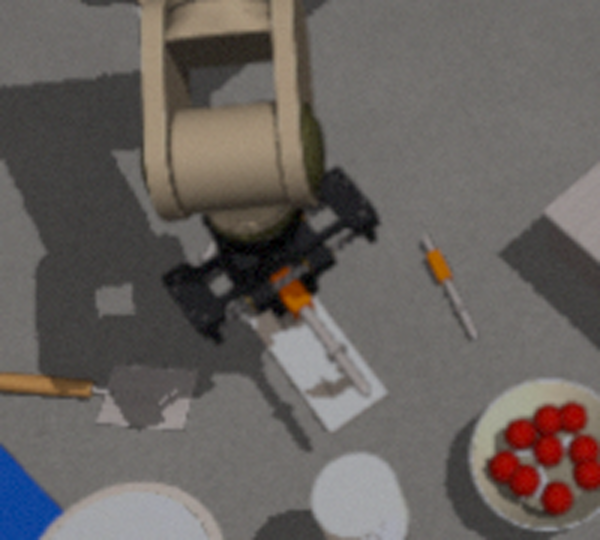

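The pin is lifted, and the nose at full-frame (252, 280) is where the tool pose predicts it. I'll carry it to the front of the groove's right end.

```bash
python3 - <<'E'
from g import *
go([.45,.061,.139],-4.3,0,-1)
E
```

```text
shift cm [-0.23 10.35 33.6 ] turn [-5.73 -0.01  0.01] | t 5.95 tcp [ 0.4933 -0.2879  0.1368] q [-0.74  0.52  1.41 -0.    1.21 -2.13] F [ 0.2  1.1 -1.1] w 0.0216
```

>>> move_arm --pt "-0.2 1.4 4.5 -1 0 0 5" --pt "-0.2 2.8 9 -2 0 0 5" --pt "-0.2 4.2 13.5 -3 0 0 5" --pt "-0.2 5.6 18 -4 0 0 5" --pt "-0.2 6.9 22.4 -5.7 0 0 5"

```text
time: 6.45
tcp_pos: [0.4632, -0.0535, 0.1373]
orientation: [-0.48, 0.519, 0.482, 0.518]
wrist_force: [0.4, 0.6, -1.4]
width: 0.0213
```

```bash
python3 - <<'E'
from g import *
go([.45,.061,.139],-4.3,0,-1)
E
```

```text
shift cm [-0.15  2.18 11.32] turn [-0.01  0.06 -0.18] | t 6.45 tcp [ 0.4632 -0.0535  0.1373] q [-0.37  0.36  1.7   0.    1.08 -1.87] F [ 0.4  0.6 -1.4] w 0.0213
```

>>> move_arm --pt "0 0.8 4 0 0 0 5" --pt "0 1.6 8 0 0 0 5" --pt "0 2.2 11.3 0 0 0 5" --pt "4 2.2 11.3 0 0 0 5" --pt "8.4 2.2 11.3 0 0 0 5"

```text
time: 6.95
tcp_pos: [0.4509, 0.0599, 0.0535]
orientation: [-0.482, 0.518, 0.481, 0.518]
wrist_force: [0.9, -0.8, -1.2]
width: 0.0217
```

```bash
python3 - <<'E'
from g import *
go([.455,.061,.0532],-4.3,0,-1)
S={}
for c in("top","scene"):
    s=S[c]=optics.snapshot(c); save(s,c+"5.png")
    for l in("pin_nose","pin","pin_collar","ledge_front","face_mid"):
        for d in optics.mark_of(c,l)[:3]: print(c,l,np.round(d["point"],1),round(d["p"],2))
    T=R.from_quat(r.get_obs()["orientation"]);t=r.get_obs()["tcp_pos"]
    print([proj(s,t+T.apply([-.0068,-x,0])).round(1).tolist() for x in(0,.085,.135)])
a=cv2.imread("pics/top5.png")[150:250,250:350];b=cv2.imread("pics/scene5.png")[130:230,250:350]
cv2.imwrite("pics/c5.png",cv2.resize(np.hstack([a,b]),None,fx=4,fy=4,interpolation=cv2.INTER_CUBIC))
E
```

```text
shift cm [ 0.03 -0.4   0.14] turn [ 0.1  -0.    0.08] | t 6.95 tcp [0.4509 0.0599 0.0535] q [-0.13  0.48  1.83 -0.    0.83 -1.63] F [ 0.9 -0.8 -1.2] w 0.0217
top pin_nose [457.7 286.1] 0.73
top pin_nose [393.2 184.4] 0.7
top pin_nose [316.6 189.4] 0.54
top pin [423.2 297.7] 0.59
top pin [382.7 219.5] 0.5
top pin_collar [390.2 197.5] 0.72
top pin_collar [311.9 210.2] 0.5
top pin_collar [439.6 289.9] 0.48
top ledge_front [299.7 183.2] 0.65
[[[312.2, 240.6]], [[314.9, 208.6]], [[316.4, 190.2]]]
scene pin_nose [343.1 138.4] 0.66
scene pin_nose [330.  208.4] 0.49
scene pin [272.7 239.9] 0.71
scene pin [300.5 181.2] 0.65
scene pin [208.6 221.4] 0.44
scene pin_collar [283.2 250.9] 0.59
scene pin_collar [201.6 237.3] 0.54
scene pin_collar [319.  194.2] 0.51
scene ledge_front [340.9 196.4] 0.95
scene ledge_front [297.7 180. ] 0.25
scene face_mid [349.6 209.7] 0.66
[[[299.5, 181.1]], [[317.0, 195.9]], [[327.7, 204.9]]]
```

View pics/c5.png

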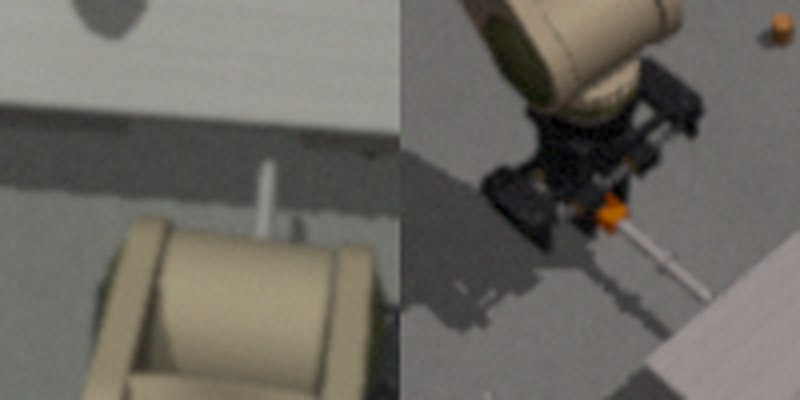

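The nose shows at top (316.7, 190) and scene (327.5, 204.5), both within 0.5 px of prediction. The cheeks bound the groove at top columns 282 to 325. I'll move in under the ledge and then creep to contact.

>>> move_arm --pt "0.03 -1.2 0 0 0 0 5" --pt "0.03 -2.4 0 0 0 0 5" --pt "0.03 -3.6 0 0 0 0 5" --pt "0.03 -4.6 0 0 0 0 5" --pt "0.03 -5 0 0 0 0 5"

```text
time: 8.05
tcp_pos: [0.5019, 0.0549, 0.0546]
orientation: [-0.481, 0.518, 0.48, 0.519]
wrist_force: [0.3, -0.2, -1.2]
width: 0.0215
```

>>> move_arm --pt "0 -0.1 0 0 0 0 5" --pt "0 -0.2 0 0 0 0 5" --pt "0 -0.3 0 0 0 0 5" --pt "0 -0.4 0 0 0 0 5" --pt "0 -0.5 0 0 0 0 5"

```text
time: 8.55
tcp_pos: [0.506, 0.0547, 0.0545]
orientation: [-0.481, 0.519, 0.481, 0.518]
wrist_force: [-0.9, 0.1, -0.8]
width: 0.0211
```

```bash
python3 - <<'E'
from g import *
for i in range(4):
    optics.snapshot("top"); go([.51,.055,.0532],-4.3,0,-1)
E
```

```text
shift cm [ 0.13 -0.38  0.06] turn [-0.03  0.    0.01] | t 8.6 tcp [0.5062 0.0547 0.0545] q [-0.13  0.55  1.68  0.    0.92 -1.62] F [ 0.7 -0.4 -1.1] w 0.0211
shift cm [ 0.13 -0.39  0.06] turn [-0.03 -0.    0.  ] | t 8.65 tcp [0.5061 0.0547 0.0545] q [-0.13  0.55  1.68 -0.    0.92 -1.62] F [ 1.2  0.3 -2.5] w 0.0212
shift cm [ 0.13 -0.39  0.06] turn [-0.03  0.   -0.  ] | t 8.7 tcp [0.5061 0.0547 0.0545] q [-0.13  0.55  1.68  0.    0.92 -1.62] F [ 0.  -0.  -0.8] w 0.0213
shift cm [ 0.12 -0.39  0.06] turn [-0.03  0.   -0.  ] | t 8.75 tcp [0.506  0.0547 0.0544] q [-0.13  0.55  1.68  0.    0.92 -1.62] F [-0.8  0.1 -1.1] w 0.0216
```

>>> move_arm --pt "0.06 0 0 0 0 0 5" --pt "0.12 0 0 0 0 0 5" --pt "0.12 -0.1 0 0 0 0 5" --pt "0.12 -0.2 0 0 0 0 5" --pt "0.12 -0.3 0 0 0 0 5"

```text
time: 9.25
tcp_pos: [0.5092, 0.0545, 0.0533]
orientation: [-0.481, 0.519, 0.481, 0.519]
wrist_force: [-0.0, 0.5, -1.2]
width: 0.0213
```

>>> move_arm --pt "0 -0.1 0 0 0 0 5" --pt "0 -0.2 0 0 0 0 5" --pt "0 -0.3 0 0 0 0 5" --pt "0 -0.4 0 0 0 0 5" --pt "0 -0.4 0 0 0 0 5"

```text
time: 9.75
tcp_pos: [0.5132, 0.0542, 0.0533]
orientation: [-0.481, 0.519, 0.481, 0.519]
wrist_force: [0.2, 0.9, -0.4]
width: 0.0214
```

>>> move_arm --pt "0 -0.1 0 0 0 0 5" --pt "0 -0.2 0 0 0 0 5" --pt "0 -0.3 0 0 0 0 5" --pt "0 -0.4 0 0 0 0 5" --pt "0 -0.4 0 0 0 0 5"

```text
time: 10.25
tcp_pos: [0.5171, 0.0539, 0.0532]
orientation: [-0.481, 0.519, 0.481, 0.519]
wrist_force: [-0.2, -0.7, -1.6]
width: 0.0217
```

>>> move_arm --pt "0 -0.05 0 0 0 0 5" --pt "0 -0.1 0 0 0 0 5" --pt "0 -0.15 0 0 0 0 5" --pt "0 -0.2 0 0 0 0 5" --pt "0 -0.2 0 0 0 0 5"

```text
time: 10.75
tcp_pos: [0.5175, 0.054, 0.0527]
orientation: [-0.48, 0.519, 0.482, 0.518]
wrist_force: [-6.8, -0.0, -0.2]
width: 0.0214
```

Contact at TCP x = 0.5175 with 6.8 N, where the face is expected. Now I slide left along the groove.

>>> move_arm --pt "0 0 0.1 0 0 0 5" --pt "0 0 0.2 0 0 0 5" --pt "0 0 0.3 0 0 0 5" --pt "0 0 0.4 0 0 0 5" --pt "0 0 0.5 0 0 0 5"

```text
time: 11.25
tcp_pos: [0.5179, 0.0585, 0.0528]
orientation: [-0.48, 0.52, 0.481, 0.518]
wrist_force: [-7.9, -4.2, -1.0]
width: 0.0215
```

>>> move_arm --pt "0 0 0.1 0 0 0 5" --pt "0 0 0.2 0 0 0 5" --pt "0 0 0.3 0 0 0 5" --pt "0 0 0.4 0 0 0 5" --pt "0 0 0.5 0 0 0 5"

```text
time: 11.75
tcp_pos: [0.5182, 0.0635, 0.0528]
orientation: [-0.48, 0.52, 0.481, 0.518]
wrist_force: [-6.7, -2.7, -1.0]
width: 0.0213
```

>>> move_arm --pt "0 0 0.1 0 0 0 5" --pt "0 0 0.2 0 0 0 5" --pt "0 0 0.3 0 0 0 5" --pt "0 0 0.4 0 0 0 5" --pt "0 0 0.5 0 0 0 5"

```text
time: 12.25
tcp_pos: [0.5186, 0.0685, 0.0528]
orientation: [-0.48, 0.52, 0.481, 0.518]
wrist_force: [-6.7, -3.4, -1.4]
width: 0.0213
```

>>> move_arm --pt "0 0 0.1 0 0 0 5" --pt "0 0 0.2 0 0 0 5" --pt "0 0 0.3 0 0 0 5" --pt "0 0 0.4 0 0 0 5" --pt "0 0 0.5 0 0 0 5"

```text
time: 12.75
tcp_pos: [0.519, 0.0734, 0.0527]
orientation: [-0.48, 0.52, 0.481, 0.518]
wrist_force: [-7.0, -3.6, -2.0]
width: 0.0213
```

>>> move_arm --pt "0 0 0.1 0 0 0 5" --pt "0 0 0.2 0 0 0 5" --pt "0 0 0.3 0 0 0 5" --pt "0 0 0.4 0 0 0 5" --pt "0 0 0.5 0 0 0 5"

```text
time: 13.25
tcp_pos: [0.5194, 0.0784, 0.0528]
orientation: [-0.48, 0.52, 0.481, 0.518]
wrist_force: [-7.2, -3.2, -0.2]
width: 0.0215
```

>>> move_arm --pt "0 0 0.1 0 0 0 5" --pt "0 0 0.2 0 0 0 5" --pt "0 0 0.3 0 0 0 5" --pt "0 0 0.4 0 0 0 5" --pt "0 0 0.5 0 0 0 5"

```text
time: 13.75
tcp_pos: [0.5197, 0.0834, 0.0527]
orientation: [-0.48, 0.52, 0.481, 0.518]
wrist_force: [-6.7, -2.6, -0.2]
width: 0.0216
```

>>> move_arm --pt "0 0 0.1 0 0 0 5" --pt "0 0 0.2 0 0 0 5" --pt "0 0 0.3 0 0 0 5" --pt "0 0 0.4 0 0 0 5" --pt "0 0 0.5 0 0 0 5"

```text
time: 14.25
tcp_pos: [0.5201, 0.0884, 0.0527]
orientation: [-0.48, 0.52, 0.481, 0.518]
wrist_force: [-6.9, -3.6, -0.2]
width: 0.0211
```

>>> move_arm --pt "0 0 0.1 0 0 0 5" --pt "0 0 0.2 0 0 0 5" --pt "0 0 0.3 0 0 0 5" --pt "0 0 0.4 0 0 0 5" --pt "0 0 0.5 0 0 0 5"

```text
time: 14.75
tcp_pos: [0.5205, 0.0934, 0.0527]
orientation: [-0.48, 0.52, 0.481, 0.518]
wrist_force: [-6.8, -3.6, -0.4]
width: 0.0216
```

>>> move_arm --pt "0 0 0.1 0 0 0 5" --pt "0 0 0.2 0 0 0 5" --pt "0 0 0.3 0 0 0 5" --pt "0 0 0.4 0 0 0 5" --pt "0 0 0.5 0 0 0 5"

```text
time: 15.25
tcp_pos: [0.5209, 0.0983, 0.0527]
orientation: [-0.48, 0.52, 0.481, 0.518]
wrist_force: [-6.9, -3.8, -1.3]
width: 0.0217
```

>>> move_arm --pt "0 0 0.1 0 0 0 5" --pt "0 0 0.2 0 0 0 5" --pt "0 0 0.3 0 0 0 5" --pt "0 0 0.4 0 0 0 5" --pt "0 0 0.5 0 0 0 5"

```text
time: 15.75
tcp_pos: [0.5217, 0.1034, 0.0528]
orientation: [-0.48, 0.52, 0.481, 0.518]
wrist_force: [-5.2, -2.8, -1.0]
width: 0.0216
```

The x advance doubled and the force dropped, so the nose may be on the hole's edge. Smaller steps now.

>>> move_arm --pt "0 0 0.05 0 0 0 5" --pt "0 0 0.1 0 0 0 5" --pt "0 0 0.15 0 0 0 5" --pt "0 0 0.2 0 0 0 5" --pt "0 0 0.2 0 0 0 5"

```text
time: 16.25
tcp_pos: [0.5231, 0.1057, 0.0533]
orientation: [-0.481, 0.518, 0.481, 0.519]
wrist_force: [-0.1, 0.7, -1.4]
width: 0.0208
```

>>> move_arm --pt "0 0 0.05 0 0 0 5" --pt "0 0 0.1 0 0 0 5" --pt "0 0 0.15 0 0 0 5" --pt "0 0 0.2 0 0 0 5" --pt "0 0 0.2 0 0 0 5"

```text
time: 16.75
tcp_pos: [0.5231, 0.1076, 0.0532]
orientation: [-0.481, 0.519, 0.481, 0.519]
wrist_force: [0.7, 0.8, -1.6]
width: 0.0214
```

>>> move_arm --pt "0 -0.1 0.03 0 0 0 5" --pt "0 -0.2 0.05 0 0 0 5" --pt "0 -0.3 0.05 0 0 0 5" --pt "0 -0.4 0.05 0 0 0 5" --pt "0 -0.4 0.05 0 0 0 5"

```text
time: 17.25
tcp_pos: [0.5273, 0.1077, 0.0533]
orientation: [-0.481, 0.519, 0.481, 0.519]
wrist_force: [-0.6, 0.1, -0.7]
width: 0.0216
```

>>> move_arm --pt "0 -0.1 0 0 0 0 5" --pt "0 -0.2 0 0 0 0 5" --pt "0 -0.3 0 0 0 0 5" --pt "0 -0.3 0 0 0 0 5" --pt "0 -0.3 0 0 0 0 5"

```text
time: 17.75
tcp_pos: [0.5301, 0.1075, 0.0533]
orientation: [-0.481, 0.519, 0.481, 0.519]
wrist_force: [0.1, -1.3, -1.6]
width: 0.0215
```

>>> move_arm --pt "0 -0.1 0 0 0 0 5" --pt "0 -0.2 0 0 0 0 5" --pt "0 -0.3 0 0 0 0 5" --pt "0 -0.4 0 0 0 0 5" --pt "0 -0.4 0 0 0 0 5"

```text
time: 18.25
tcp_pos: [0.5344, 0.1072, 0.0533]
orientation: [-0.481, 0.518, 0.481, 0.519]
wrist_force: [-0.8, -2.2, -0.8]
width: 0.022
```

>>> move_arm --pt "0 -0.1 0 0 0 0 5" --pt "0 -0.2 0 0 0 0 5" --pt "0 -0.3 0 0 0 0 5" --pt "0 -0.4 0 0 0 0 5" --pt "0 -0.4 0 0 0 0 5"

```text
time: 18.75
tcp_pos: [0.5383, 0.1069, 0.0532]
orientation: [-0.481, 0.518, 0.481, 0.519]
wrist_force: [0.0, -2.7, -0.9]
width: 0.0213
```

>>> move_arm --pt "0 -0.1 -0.03 0 0 0 5" --pt "0 -0.2 -0.05 0 0 0 5" --pt "0 -0.3 -0.05 0 0 0 5" --pt "0 -0.4 -0.05 0 0 0 5" --pt "0 -0.5 -0.05 0 0 0 5"

```text
time: 19.25
tcp_pos: [0.5431, 0.1061, 0.0533]
orientation: [-0.481, 0.518, 0.481, 0.519]
wrist_force: [-1.2, -2.1, -1.8]
width: 0.0213
```

>>> move_arm --pt "0 -0.1 0 0 0 0 5" --pt "0 -0.2 0 0 0 0 5" --pt "0 -0.3 0 0 0 0 5" --pt "0 -0.4 0 0 0 0 5" --pt "0 -0.5 0 0 0 0 5"

```text
time: 19.75
tcp_pos: [0.5481, 0.1057, 0.0532]
orientation: [-0.481, 0.519, 0.481, 0.519]
wrist_force: [-1.1, -2.3, -1.0]
width: 0.0216
```

>>> move_arm --pt "0 -0.1 -0.02 0 0 0 5" --pt "0 -0.2 -0.03 0 0 0 5" --pt "0 -0.3 -0.03 0 0 0 5" --pt "0 -0.4 -0.03 0 0 0 5" --pt "0 -0.5 -0.03 0 0 0 5"

```text
time: 20.25
tcp_pos: [0.5531, 0.105, 0.0532]
orientation: [-0.481, 0.519, 0.481, 0.519]
wrist_force: [-0.5, -0.7, 0.1]
width: 0.0216
```

>>> move_arm --pt "0 -0.1 0 0 0 0 5" --pt "0 -0.2 0 0 0 0 5" --pt "0 -0.3 0 0 0 0 5" --pt "0 -0.4 0 0 0 0 5" --pt "0 -0.4 0 0 0 0 5"

```text
time: 20.75
tcp_pos: [0.5572, 0.1047, 0.0533]
orientation: [-0.481, 0.518, 0.481, 0.519]
wrist_force: [0.6, -1.5, -0.5]
width: 0.0215
```

>>> move_arm --pt "0 -0.05 0 0 0 0 5" --pt "0 -0.1 0 0 0 0 5" --pt "0 -0.15 0 0 0 0 5" --pt "0 -0.2 0 0 0 0 5" --pt "0 -0.2 0 0 0 0 5"

```text
time: 21.25
tcp_pos: [0.5591, 0.1046, 0.0533]
orientation: [-0.481, 0.518, 0.481, 0.519]
wrist_force: [-0.4, -1.3, -0.1]
width: 0.0213
```

>>> move_arm --pt "0 -0.05 0 0 0 0 5" --pt "0 -0.1 0 0 0 0 5" --pt "0 -0.1 0 0 0 0 5" --pt "0 -0.1 0 0 0 0 5" --pt "0 -0.1 0 0 0 0 5"

```text
time: 21.75
tcp_pos: [0.5593, 0.1046, 0.053]
orientation: [-0.48, 0.519, 0.481, 0.518]
wrist_force: [-4.8, -1.3, -0.4]
width: 0.0217
```

Contact at x = 0.5593, 37.7 mm beyond the face-contact position, so the collar is on the rails. I'll release and lift clear.

>>> move_arm --pt "0 0 0 0 0 0 35" --pt "0 0 0 0 0 0 50" --pt "0 0 0 0 0 0 60" --pt "0 0 0 0 0 0 60" --pt "0 0 0 0 0 0 60" --force 20

```text
time: 22.25
tcp_pos: [0.5602, 0.1045, 0.0533]
orientation: [-0.481, 0.518, 0.481, 0.519]
wrist_force: [0.2, -0.9, 0.1]
width: 0.0529
```

>>> move_arm --pt "-1 0 0 0 0 0 60" --pt "-3 0 0 0 0 0 60" --pt "-6 0.5 0 0 0 0 60" --pt "-10 2 0 0 0 0 60" --pt "-14 4 0 0 0 0 60"

```text
time: 22.75
tcp_pos: [0.5198, 0.1074, 0.1951]
orientation: [-0.481, 0.518, 0.481, 0.519]
wrist_force: [1.3, 0.6, 0.5]
width: 0.0528
```

>>> move_arm --pt "0 4 4 0 0 0 60" --pt "0 6 8 0 0 0 60" --pt "0 8 12 0 0 0 60" --pt "0 10 16 0 0 0 60" --pt "0 11 20 0 0 0 60"

```text
time: 23.25
tcp_pos: [0.4239, 0.3169, 0.1944]
orientation: [-0.481, 0.518, 0.481, 0.519]
wrist_force: [1.2, 0.2, -0.7]
width: 0.0529
```

```bash
python3 - <<'E'
from h import *
for c in("top","scene"):
    s=optics.snapshot(c); save(s,c+"6.png")
    for l in("pin","tomato_bowl","cup_stack","mustard_jar","cork"):
        for d in optics.mark_of(c,l)[:3 if l=="pin" else 1]: print(c,l,np.round(d["point"],1),at_z(s,d["point"],.06 if l=="pin" else 0).round(3),round(d["p"],2))
    u=np.array([.9972,-.0754,0]); o=np.array([.5593,.1046,.06]); print([proj(s,o+u*x).round(1).tolist() for x in(-.058,0,.04)])
a=cv2.imread("pics/top6.png")[150:270,230:350];b=cv2.imread("pics/scene6.png")[130:250,250:370]
cv2.imwrite("pics/c6.png",cv2.resize(np.hstack([a,b]),None,fx=3.3,fy=3.3,interpolation=cv2.INTER_CUBIC))
E
```

```text
top pin [425.6 296.2] [ 0.311 -0.231  0.06 ] 0.6
top pin [382.1 218.1] [ 0.512 -0.125  0.06 ] 0.54
top pin [294.7 198.9] [0.563 0.106 0.06 ] 0.48
top cup_stack [464.7 163.5] [ 0.682 -0.381  0.   ] 0.97
top mustard_jar [173. 202.] [0.565 0.455 0.   ] 0.72
top cork [303.  169.6] [0.662 0.088 0.   ] 0.37
[[[293.3, 221.8]], [[295.3, 200.3]], [[296.7, 185.8]]]
scene pin [208.5 218.1] [ 0.328 -0.238  0.06 ] 0.52
scene pin [330.7 191.5] [0.558 0.096 0.06 ] 0.5
scene pin [272.3 237.3] [ 0.532 -0.154  0.06 ] 0.46
scene tomato_bowl [312.4 307.4] [ 0.761 -0.224  0.   ] 0.57
scene cup_stack [259.6 334.4] [ 0.699 -0.382  0.   ] 0.65
scene mustard_jar [392.5 138.5] [0.551 0.466 0.   ] 0.62
scene cork [345.2 135.3] [0.405 0.362 0.   ] 0.5
[[[320.4, 180.2]], [[332.6, 190.2]], [[341.2, 197.3]]]
```

View pics/c6.png

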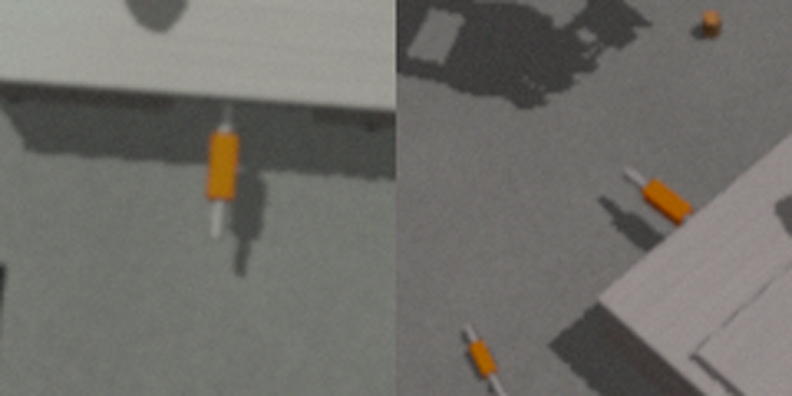

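The crop shows the pin seated square to the ledge at top (297, 200), with the rod going under the ledge and the gripper clear. The bystanders read as unmoved within detector noise, and the cork is visible at its place in the scene view. Handing in.

```bash
python3 -c "
from cell import r
print(r.finish_job())"
```

```text
the job is handed in; nothing more can be done
None
```

The locking pin is in the slicer's hole with its collar on the rails, and I've let go of it and handed the job in. No verdict was reported.

- **Pin choice:** I took the larger pin from the white rest; its grip measured about 48 x 21 mm, against about 32 x 13 mm for the two loose ones.
- **Finding the hole:** The nose touched the hidden face at the groove's right end. I slid it left pressing with about 7 N. The hole is about 17 mm left of the middle of the face.
- **Insertion depth:** The pin stopped 37.7 mm past the face contact (38 mm is fully home), pressing with about 5 N. The largest reading I saw on the slicer was about 9 N, below the 30 N limit.
- **Last picture:** It shows the pin still in the hole and roughly parallel to the slicer's axis, with the gripper clear.
- **What disagreed:** After release the grip sat about 2 px (roughly 5 mm) to the right of prediction in the top view and 1 px lower in the scene view. I put this down to play in the hole and a slight droop; both look well inside the 0.14 rad limit.
- **Bystanders:** The cup stack and jar read as unmoved within detector noise of about 20 mm in the top view and about 12 mm in the scene view. The bowl and cork matched in the scene view only. From above, the bowl was not detected and the cork result was a low-confidence hit on the slicer.

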